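Spacer bars back on the board in order of length

ROBOT

A 6-joint arm with a two-finger parallel gripper is mounted at the origin on the work surface. World frame = base frame: x ahead of the robot, y to its left, z up, the work surface at z = 0. Lengths are in m, angles in degrees, forces in N, time in s.
With the tool pointing down it reaches from about 0.25 to 0.775 m from the base axis. Payload 8.9 kg.
Tool frame: the origin (TCP) lies on the centre line of the jaws, within the pads' length; the fingertips stand 25 mm ahead of it and the grasp point (between the pads) lies 6 mm ahead of it; z points along the fingers, y is the direction in which the jaws open and shut (so a half turn about z gives the same grasp; the last joint's range is limited). The gripper opens to 85 mm and grips with 20 to 120 N. Pads are 22 mm wide; open, the fingers measure 114 mm over their backs; the gripper's body (76 mm by 85 mm) begins 54 mm behind the grasp point. The pads swing forward as they close: fully open they stand 13 mm farther back than shut.
Start: joints at [-72.726, 16.656, -8.789, 64.555, 0, 82.019], TCP at [0.224, -0.475, 0.256] pointing down, gripper open.
Joint ranges: [-144.48, 144.48], [-52.06, 99.96], [-74.48, 78.29], [-112.23, 115.85], [-86.99, 84.42], [-180, 180]. Speed limits (degrees/s): [127.2, 127.2, 159.86, 180, 180, 180].

INTERFACE

Orientations are given as a 3x3 rotation matrix whose columns are the frame's x, y, z axes.
In Python, from station import ctrl gives the robot as it stands. The module is installed in compiled form; this text tells all that it offers.
- The arm moves only by the tool drive_tool, never from a script. Its argument "moves" is a list of rows, each an object of numbers: "x", "y", "z": the shift along the world's x, y, z in mm; "rx", "ry", "rz": the turn, a rotation vector about the world's x, y, z in degrees; "gripper": the opening, from 0 (shut) to 1 (fully open). In form: [{"x": .., "y": .., "z": .., "rx": .., "ry": .., "rz": .., "gripper": ..}, ...]. A call has 1 to 20 rows; each row shifts and turns the commanded pose from where the row before left it; what a row does not reach is not made up. A row lasts 1/10 s, in which the tool goes at most 50 mm and 8.59 degrees, less where a joint would pass 70% of its speed; a pose out of reach is approached as far as the arm can. A call with a gripper value outside its range is refused whole. The fingers move at their own pace and stop on an object; "grip_force" is the grip in N (left out, the last holds). Time passes only in rows, so rows that do not move let the fingers close. It gives the time, the measured TCP pose, the force and the opening at its end, in the units of the state.
- ctrl.get_obs(): the state, without advancing time (a new reading comes with each control period).
- ctrl.camera(name): name is "scene" or "top" or "wrist"; returns the picture (480x640x3 uint8, red, green, blue); there is no depth.
- ctrl.camera_info(name): a dict with "intrinsics" (3x3 intrinsics, pixels), "D" ([k1, k2, p1, p2, k3] as OpenCV has them; the pictures are not rectified), "extrinsics" (4x4, takes a point from camera to world coordinates). Camera axes: x right, y up, looking along -z (the intrinsics and any distortion apply to the point x, -y, -z); pixel columns grow to the right and rows downward; lengths in m; the calibration is good to about 2 mm. A picture is of the moment at which its call begins: read the wrist's pose just before it. camera_info takes no time and is no camera call; for the wrist camera it gives the pose at the moment of the call.
- ctrl.hand_in(): hands the job in, once; it reports no verdict.
The state is a dict: "time": time; "q": joint angles; "qvel": joint speeds; "effort": joint torques, N m; "tool_pos": TCP position; "ee_rot": TCP orientation; "force": force on the tool from outside, world axes, zero at the start; "ft_torque": the same for the moment, N m; "opening": opening from 0.0 (shut) to 1.0 (fully open).
Only numpy, scipy, OpenCV 4.12 (cv2) and the standard library are available. Lean on these libraries where they do the work, as an engineer would, in place of code of your own. Each camera call takes 0.05 s, during which the arm holds its last target. There are 200 camera calls.

TASK

Put the four loose steel spacer bars back on the black storage board, one on each white pad, in order of length: the shortest on the pad next to the red stripe and each next pad a longer one. Lay each bar flat with its holes up, centred on its pad and lengthwise along it, set down without dropping it; leave the wash bottle, the eyepiece and the hex driver where they are.

Things in the scene. Friction and masses are not known exactly. Their poses are not given: they have to be found in the camera images.
- bar_50_center (a point): Loose ground-steel spacer bar, the shortest, one dark bolt hole in its top: 50 mm long (its own x axis), 24 mm wide (y), 28 mm high (z, up as it lies now), about 0.26 kg. This point is its centre, 14 mm above its underside.
- bar_70_center (a point): Loose ground-steel spacer bar, the second shortest, two dark bolt holes in its top: 70 mm long (its own x axis), 24 mm wide (y), 28 mm high (z, up as it lies now), about 0.37 kg. This point is its centre, 14 mm above its underside.
- bar_90_center (a point): Loose ground-steel spacer bar, the second longest, three dark bolt holes in its top: 90 mm long (its own x axis), 24 mm wide (y), 28 mm high (z, up as it lies now), about 0.47 kg. This point is its centre, 14 mm above its underside.
- bar_110_center (a point): Loose ground-steel spacer bar, the longest, four dark bolt holes in its top: 110 mm long (its own x axis), 24 mm wide (y), 28 mm high (z, up as it lies now), about 0.58 kg. This point is its centre, 14 mm above its underside.
- pad_a: White pad painted flat on the black storage board, an end pad; the pads a, b, c, d lie in this order in a straight row, 65 mm from centre to centre. 130 mm long (its x axis), 40 mm wide (its y axis, along the row). Origin: centre of the pad at the board's top face, 8 mm above the table. The board is fixed, 160 x 330 mm, 8 mm thick.
- pad_b: White pad painted flat on the black storage board, a middle pad; the pads a, b, c, d lie in this order in a straight row, 65 mm from centre to centre. 130 mm long (its x axis), 40 mm wide (its y axis, along the row). Origin: centre of the pad at the board's top face, 8 mm above the table. The board is fixed, 160 x 330 mm, 8 mm thick.
- pad_c: White pad painted flat on the black storage board, a middle pad; the pads a, b, c, d lie in this order in a straight row, 65 mm from centre to centre. 130 mm long (its x axis), 40 mm wide (its y axis, along the row). Origin: centre of the pad at the board's top face, 8 mm above the table. The board is fixed, 160 x 330 mm, 8 mm thick.
- pad_d: White pad painted flat on the black storage board, an end pad; the pads a, b, c, d lie in this order in a straight row, 65 mm from centre to centre. 130 mm long (its x axis), 40 mm wide (its y axis, along the row). Origin: centre of the pad at the board's top face, 8 mm above the table. The board is fixed, 160 x 330 mm, 8 mm thick.
- red_stripe: Flat red stripe, 130 x 18 mm, painted on the board beyond one end of the row of pads: it may lie next to pad a or next to pad d (50 mm from that pad's centre); a grey stripe is at the other end. Origin: its centre, at the board's top face, 8 mm above the table.
- wash_bottle_center (a point): Bystander: loose white wash bottle, 72 mm across, 162 mm high to the cap, with a thin bent spout up to 217 mm. This point is on its axis 80 mm above its underside.
- eyepiece_center (a point): Bystander: loose black microscope eyepiece standing upright, 48 mm across, 90 mm high. This point is its centre, 45 mm above the table.
- driver_center (a point): Bystander: loose hex driver lying down, blue handle 85 mm long, 22 mm wide, 18 mm high, thin steel shaft, 170 mm long in all along its y axis. This point is 9 mm above the table, 20 mm from the middle of the handle towards the shaft.

How it is judged:
By the outcome, as a careful person would: the job done as asked, in the order asked, and still so for the second after the job is handed in, with the robot touching nothing.
It also fails if it takes over 96 s, if anything falls off the work surface, if the arm or the gripper's body presses on something with over 40 N, if the wrist force passes 120 N, or if a joint passes its speed limit or range.

## Working session

There is one attempt and no reset: what is moved stays moved. The work goes in short steps, Python scripts to look and compute and a tool call to move; the robot and the scene stay as the last step left them, time stands still between calls to the robot, and variables do not carry over. Pictures are saved under pics/ and viewed, about 12 in all and at most 16, crops included, and the job is handed in when it is done.

Besides the shell and the picture viewer there is one more tool, called after "Call:" by a JSON object that holds its "api" and its "payload", one argument or row to a line. drive_tool: Moves the arm, as the interface text tells. Its arguments: {"type":"object","properties":{"moves":{"type":"array"},"grip_force":{"type":"number"}},"required":["moves"]}

```bash
mkdir -p pics
cat > h.py <<'E'
import numpy as np, cv2
from station import ctrl
def shot(name,fn=None):
    ci=ctrl.camera_info(name); im=ctrl.camera(name)
    if fn: cv2.imwrite('pics/'+fn+'.png',im[:,:,::-1])
    return im,ci
def ray(ci,uv):
    K=np.array(ci['intrinsics']);D=np.array(ci['D']);E=np.array(ci['extrinsics'])
    p=cv2.undistortPoints(np.array(uv,float).reshape(-1,1,2),K,D).reshape(-1,2)
    d=np.c_[p[:,0],-p[:,1],-np.ones(len(p))]@E[:3,:3].T
    return E[:3,3],d
def onplane(ci,uv,z):
    o,d=ray(ci,uv); return o+d*((z-o[2])/d[:,2])[:,None]
def proj(ci,P):
    K=np.array(ci['intrinsics']);D=np.array(ci['D']);E=np.array(ci['extrinsics'])
    c=(np.array(P,float).reshape(-1,3)-E[:3,3])@E[:3,:3]; c=c*[1,-1,-1]
    return cv2.projectPoints(c,np.zeros(3),np.zeros(3),K,D)[0].reshape(-1,2)
E
python3 - <<'E'
from h import *
for n in ['top','scene']:
    im,ci=shot(n,n+'0'); print(n,np.round(ci['extrinsics'],3).tolist(),np.round(ci['intrinsics'],1).tolist(),ci['D'])
o=ctrl.get_obs();print(o)
E
```

```text
top [[-0.025, 0.98, -0.199, 0.345], [-1.0, -0.026, 0.002, 0.015], [-0.003, 0.199, 0.98, 1.33], [0.0, 0.0, 0.0, 1.0]] [[487.3, 0.0, 320.2], [0.0, 487.3, 237.7], [0.0, 0.0, 1.0]] [0.04469291 0.         0.         0.         0.        ]
scene [[0.641, -0.649, 0.41, 1.325], [0.768, 0.538, -0.348, -0.568], [0.005, 0.537, 0.843, 1.542], [0.0, 0.0, 0.0, 1.0]] [[618.1, 0.0, 311.0], [0.0, 618.1, 243.9], [0.0, 0.0, 1.0]] [-0.16353901  0.          0.          0.          0.        ]
{'time': 0.1, 'q': array([-7.27257845e+01,  1.66861639e+01, -8.82497523e+00,  6.45577688e+01,
       -1.80542339e-03,  8.20183887e+01]), 'qvel': array([ 0.07115475, -0.12975893,  0.04918558, -0.12627284, -0.03847196,
        0.09064174]), 'effort': array([ 1.76766895e-03, -5.37977600e+01,  3.31917965e+01,  9.31172777e-03,
       -1.54733398e-04,  1.64742750e-05]), 'tool_pos': array([ 0.22387781, -0.47446172,  0.25579707]), 'ee_rot': array([[ 9.04411778e-01,  4.26660504e-01, -3.87216326e-04],
       [ 4.26660658e-01, -9.04411071e-01,  1.13906604e-03],
       [ 1.35791759e-04, -1.19539472e-03, -9.99999276e-01]]), 'force': array([ 0.49863494, -0.32050252,  0.11869604]), 'ft_torque': array([ 0.02697803, -0.02821643, -0.04297974]), 'opening': 1.0003324791731423}
```

View pics/top0.png

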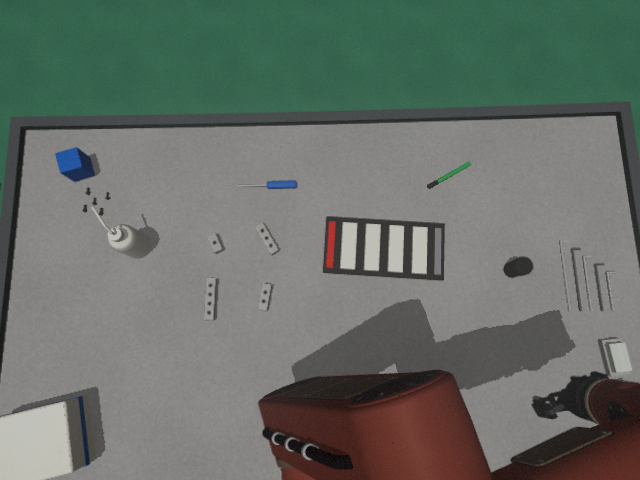

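View pics/scene0.png

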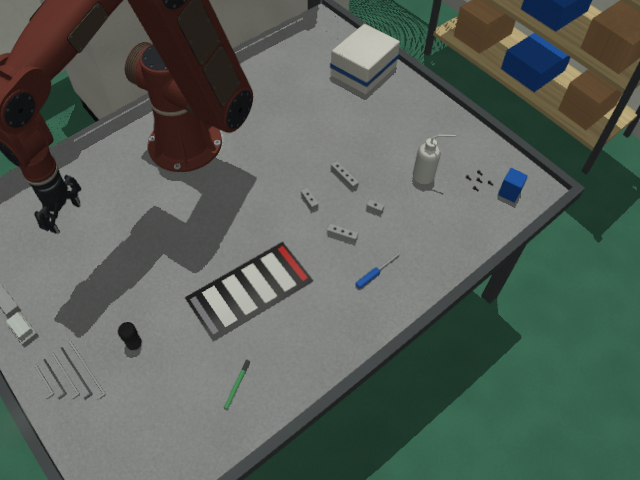

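The top view shows the bars at (215,243) = 50, (265,296) = 70, (267,239) = 90 and (210,299) = 110. The board is at (385,248) with its red stripe on the left, at (332,245). The scene view agrees.

```bash
cat >> h.py <<'E'
def board(im,ci,Z=0.008):
    """pads (white blobs on board) centre, axis from contour on board plane"""
    out=[]
    hsv=cv2.cvtColor(im,cv2.COLOR_RGB2HSV)
    return hsv
def rects(mask,ci,z,amin,amax):
    cs,_=cv2.findContours(mask.astype(np.uint8),cv2.RETR_EXTERNAL,cv2.CHAIN_APPROX_NONE)
    r=[]
    for c in cs:
        if not amin<cv2.contourArea(c)<amax: continue
        P=onplane(ci,c[:,0]+0.0,z)[:,:2]
        (cx,cy),(w,h),a=cv2.minAreaRect((P*1000).astype(np.float32))
        if w<h: w,h,a=h,w,a+90
        r.append((c[:,0].mean(0).round(1).tolist(),round(cx,1),round(cy,1),round(w,1),round(h,1),round((a+90)%180-90,1)))
    return r
E
python3 - <<'E'
from h import *
im=cv2.imread('pics/top0.png')[:,:,::-1].copy(); ci=ctrl.camera_info('top')
hsv=cv2.cvtColor(im,cv2.COLOR_RGB2HSV).astype(int)
print(im[243,215:217],im[200,240],im[296,265],im[245,350],im[245,332])
for y in range(232,254): print(hsv[y,204:226,2])
w=(hsv[...,1]<40)&(hsv[...,2]>190)
print('white');[print(r) for r in rects(w,ci,0.008,100,3000)]
red=((hsv[...,0]<8)|(hsv[...,0]>172))&(hsv[...,1]>150)&(hsv[...,2]>120); print('red');[print(r) for r in rects(red,ci,.008,100,1500)]
E
```

```text
[[ 74  74  76]
 [124 124 122]] [135 134 131] [152 152 147] [192 189 182] [179  55  51]
[137 136 137 141 140 138 139 138 141 142 135 133 140 139 140 138 137 138
 139 140 140 138]
[139 135 140 141 142 143 140 142 135 145 151 123 122 120 103 126 141 140
 141 137 138 139]
[139 139 138 139 140 140 137 145 146 148 149 119  90  93  92 125 141 139
 138 137 138 139]
[139 137 138 139 137 148 148 146 147 148 147 139 105  79  88 100 128 137
 137 138 141 138]
[139 139 138 147 148 151 150 148 148 148 150 147 118  83  87  88 119 138
 138 143 142 140]
[139 137 139 143 147 149 149 150 147 147 149 148 147 117  83  94 100 124
 139 140 142 140]
[137 138 141 129 139 149 150 150 148 148 149 148 154 122  73  87  94 122
 139 140 139 143]
[137 137 138 137 157 158 149 150 149 149 148 149 150 129  88  81  94 121
 140 140 142 144]
[133 138 138 144 144 146 149 152 149 136 124 133 144 145 111  73  86  99
 123 139 142 142]
[137 137 139 141 143 146 149 150 137 102  80  91 130 151 122  80  86  91
 121 142 144 142]
[139 138 140 141 139 139 145 151 123  74  60  70 119 144 141 111  78  87
 100 130 145 141]
[137 137 137
[... 550 characters left out ...]
 140 138 138 137 136 147 151 152 150 148 150 156 141 104
  79  78  87 118]
[137 139 139 140 140 139 141 138 138 145 150 151 152 147 123 107  98  80
  79  99 124 135]
[135 140 141 140 141 141 140 142 140 141 146 133 112 102  89  76  76  92
 117 132 138 139]
[138 140 140 140 141 137 138 141 137 128 114  97  80  76  85  96 118 131
 136 140 140 139]
[140 140 140 140 139 140 140 139 135 134 128 107  87  96 119 130 137 141
 141 141 139 138]
white
([394.9, 254.4], 560.6, -192.7, 88.5, 32.9, -3.4)
([418.7, 248.6], 568.5, -258.9, 115.8, 34.8, -5.3)
([371.7, 246.6], 584.5, -130.2, 124.6, 34.8, -5.1)
([348.4, 244.9], 590.3, -65.5, 124.7, 34.8, -5.3)
red
([330.5, 244.2], 595.9, -16.6, 130.0, 19.1, -5.1)
```

Run:
```python
from h import *
im=cv2.imread('pics/top0.png')[:,:,::-1].copy(); ci=ctrl.camera_info('top')
print(onplane(ci,[(215,243),(265,296),(267,239),(210,299)],.028).round(3))
print(onplane(ci,[(123,237),(518,267),(283,185)],[0.16,.09,.018][0]).round(3))
v=im.max(2)
m=np.zeros(v.shape,bool); m[214:282,320:450]=1
# white pads: half-level 115, upscaled
f=4; V=cv2.resize(v,None,fx=f,fy=f,interpolation=cv2.INTER_CUBIC); 
sat=cv2.resize(cv2.cvtColor(im,cv2.COLOR_RGB2HSV)[...,1],None,fx=f,fy=f)
M=cv2.resize(m.astype(np.uint8),None,fx=f,fy=f)>0
cs,_=cv2.findContours(((V>112)&(sat<60)&M).astype(np.uint8),cv2.RETR_LIST,cv2.CHAIN_APPROX_NONE)
def show(cs):
  for c in cs:
    if not 7000<cv2.contourArea(c)<18000 and not 3000<cv2.contourArea(c)<7000: continue
    P=onplane(ci,(c[:,0]+.5)/f-.5,.008)[:,:2]
    print(cv2.contourArea(c),cv2.minAreaRect((P*1000).astype(np.float32)))
show(cs)
cs,_=cv2.findContours(((V>112)&(sat>120)&M).astype(np.uint8),cv2.RETR_LIST,cv2.CHAIN_APPROX_NONE);show(cs)
w=ctrl.camera_info('wrist');o=ctrl.get_obs();E=np.array(w['extrinsics']);R=o['ee_rot']
print(R.T@(E[:3,3]-o['tool_pos']),(R.T@E[:3,:3]).round(3).tolist(),w['intrinsics'],w['D'])
```

```text
[[0.602 0.298 0.028]
 [0.455 0.162 0.028]
 [0.61  0.156 0.028]
 [0.451 0.308 0.028]]
[[ 0.597  0.492  0.16 ]
 [ 0.499 -0.461  0.16 ]
 [ 0.72   0.101  0.16 ]]
3854.0 ((569.4844360351562, -309.1142272949219), (16.212186813354492, 127.01914978027344), 85.38743591308594)
11098.0 ((573.3932495117188, -260.0367736816406), (41.80056381225586, 131.88133239746094), 84.68016052246094)
11126.5 ((579.2423095703125, -195.4196319580078), (42.509002685546875, 132.09542846679688), 84.85639190673828)
11138.0 ((585.09228515625, -130.5179443359375), (42.11772537231445, 131.8453826904297), 84.83879089355469)
11101.0 ((591.0814208984375, -65.88088989257812), (42.184356689453125, 131.62615966796875), 84.82312774658203)
4963.0 ((595.7747192382812, -16.562545776367188), (20.058589935302734, 130.99371337890625), 84.90321350097656)
[ 0.07703011  0.00093818 -0.11786418] [[0.0, 0.954, 0.299], [1.0, -0.0, -0.0], [-0.0, 0.299, -0.954]] [[382.96420994   0.         323.75301508]
 [  0.         382.96420994 240.16565395]
 [  0.           0.           1.        ]] [-0.01691402  0.          0.          0.          0.        ]
```

The four pads lie in a straight row at 65 mm pitch with their x axis at about -5.2°. The red stripe is beyond the y = -66 pad, so that pad takes the 50 bar. Next I move above the bars for a wrist view.

Call:
{"api": "drive_tool", "payload": {
  "moves": [
    {"x":13,"y":35,"z":2,"rz":7.7},
    {"x":13,"y":35,"z":2,"rz":7.7},
    {"x":13,"y":35,"z":2,"rz":7.7},
    {"x":13,"y":35,"z":2,"rz":7.7},
    {"x":13,"y":35,"z":2,"rz":7.7},
    {"x":13,"y":35,"z":2,"rz":7.7},
    {"x":13,"y":35,"z":2,"rz":7.7},
    {"x":13,"y":35,"z":2,"rz":7.7},
    {"x":13,"y":35,"z":2,"rz":7.7},
    {"x":13,"y":35,"z":2,"rz":7.7},
    {"x":13,"y":35,"z":0,"rz":7.7},
    {"x":13,"y":35,"z":0,"rz":7.7},
    {"x":13,"y":35,"z":0,"rz":7.7},
    {"x":13,"y":35,"z":0,"rz":7.7},
    {"x":13,"y":35,"z":0,"rz":7.7},
    {"x":13,"y":35,"z":0,"rz":7.7},
    {"x":13,"y":35,"z":0,"rz":7.7},
    {"x":13,"y":35,"z":0,"rz":7.7},
    {"x":13,"y":35,"z":0,"rz":7.7},
    {"x":13,"y":35,"z":0,"rz":7.7}
  ]
}}

```text
invalid input at $.moves[0]: expected keys x, y, z, rx, ry, rz, gripper
```

Call:
{"api": "drive_tool", "payload": {
  "moves": [
    {"x":0},
    {"x":0}
  ]
}}

```text
invalid input at $.moves[0]: expected keys x, y, z, rx, ry, rz, gripper
```

Run:
```python
from h import *
o=ctrl.get_obs();print(o['q'].round(2),o['qvel'].round(2),o['time'])
im,ci=shot('wrist','w0')
```

```text
[-72.73  16.69  -8.82  64.56  -0.    82.02] [ 0.07 -0.13  0.05 -0.13 -0.04  0.09] 0.1
```

View pics/w0.png

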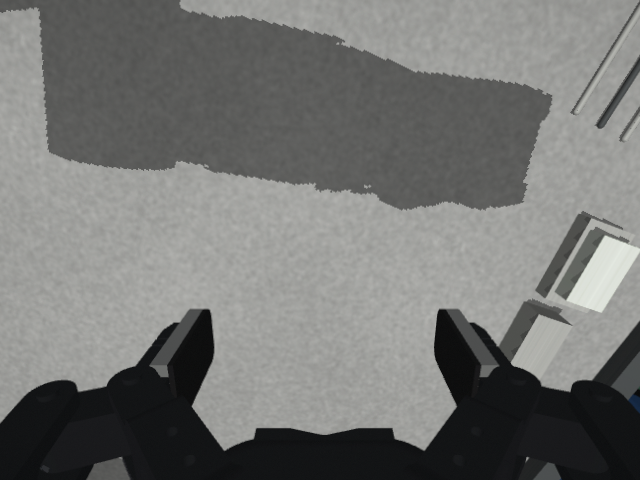

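The move rows need all seven keys, so nothing moved. The picture shows only the start view, with the fingers at the bottom. Resending with full rows.

Call:
{"api": "drive_tool", "payload": {
  "moves": [
    {"x":13,"y":35,"z":2,"rx":0,"ry":0,"rz":7.7,"gripper":1},
    {"x":13,"y":35,"z":2,"rx":0,"ry":0,"rz":7.7,"gripper":1},
    {"x":13,"y":35,"z":2,"rx":0,"ry":0,"rz":7.7,"gripper":1},
    {"x":13,"y":35,"z":2,"rx":0,"ry":0,"rz":7.7,"gripper":1},
    {"x":13,"y":35,"z":2,"rx":0,"ry":0,"rz":7.7,"gripper":1},
    {"x":13,"y":35,"z":2,"rx":0,"ry":0,"rz":7.7,"gripper":1},
    {"x":13,"y":35,"z":2,"rx":0,"ry":0,"rz":7.7,"gripper":1},
    {"x":13,"y":35,"z":2,"rx":0,"ry":0,"rz":7.7,"gripper":1},
    {"x":13,"y":35,"z":2,"rx":0,"ry":0,"rz":7.7,"gripper":1},
    {"x":13,"y":35,"z":2,"rx":0,"ry":0,"rz":7.7,"gripper":1},
    {"x":13,"y":35,"z":2,"rx":0,"ry":0,"rz":7.7,"gripper":1},
    {"x":13,"y":35,"z":2,"rx":0,"ry":0,"rz":7.7,"gripper":1},
    {"x":13,"y":35,"z":2,"rx":0,"ry":0,"rz":7.7,"gripper":1},
    {"x":13,"y":35,"z":2,"rx":0,"ry":0,"rz":7.7,"gripper":1},
    {"x":13,"y":35,"z":2,"rx":0,"ry":0,"rz":7.7,"gripper":1},
    {"x":13,"y":35,"z":2,"rx":0,"ry":0,"rz":7.7,"gripper":1},
    {"x":13,"y":35,"z":2,"rx":0,"ry":0,"rz":7.7,"gripper":1},
    {"x":13,"y":35,"z":2,"rx":0,"ry":0,"rz":7.7,"gripper":1},
    {"x":13,"y":35,"z":2,"rx":0,"ry":0,"rz":7.7,"gripper":1},
    {"x":13,"y":35,"z":2,"rx":0,"ry":0,"rz":7.7,"gripper":1}
  ]
}}

```text
time: 2.15
tool_pos: [0.4841, 0.2268, 0.2961]
ee_rot: [[-1.0, 0.007, -0.0], [0.007, 1.0, -0.0], [0.0, -0.0, -1.0]]
force: [0.7, 0.3, 0.6]
opening: 1.0
```

Call:
{"api": "drive_tool", "payload": {
  "moves": [
    {"x":0,"y":0,"z":0,"rx":0,"ry":0,"rz":0,"gripper":1},
    {"x":0,"y":0,"z":0,"rx":0,"ry":0,"rz":0,"gripper":1}
  ]
}}

```text
time: 2.35
tool_pos: [0.4837, 0.2257, 0.2957]
ee_rot: [[-1.0, 0.012, -0.001], [0.012, 1.0, -0.001], [0.001, -0.001, -1.0]]
force: [-0.0, -0.8, 0.1]
opening: 1.002
```

Run:
```python
from h import *
o=ctrl.get_obs();print(o['q'].round(2),o['qvel'].round(2),o['time'])
im,ci=shot('wrist','w1')
import pickle; pickle.dump(ci,open('w1.pkl','wb'))
```

```text
[ 1.717e+01  1.664e+01 -2.850e+00  7.058e+01 -1.000e-02  1.788e+01] [-1.63 -1.33 -1.4   0.2  -0.25  0.43] 2.35
```

View pics/w1.png

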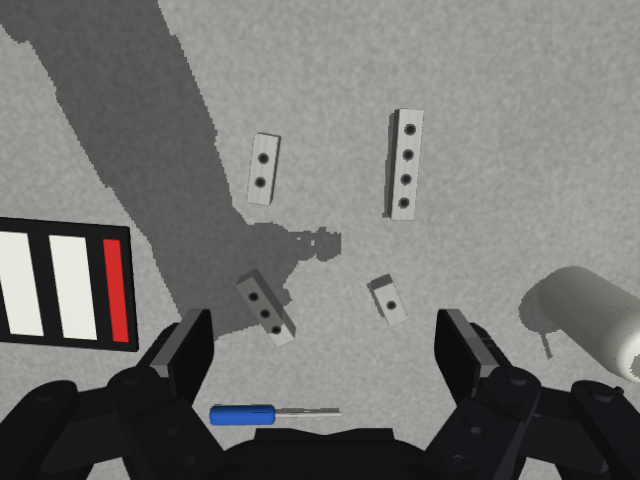

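The wrist view shows these hole pixels:
- 110: (410,129) to (404,203)
- 70: (263,158), (260,182)
- 50: (391,305)
- 90: (253,296) to (276,329), in the arm's shadow

I'll find the holes and cast them onto z = 28 mm.

```bash
cat >> h.py <<'E'
def holes(im,ci,z,roi,thr=70,amin=20,amax=400):
    x0,y0,x1,y1=roi; f=4
    v=im[y0:y1,x0:x1].max(2)
    V=cv2.resize(v,None,fx=f,fy=f,interpolation=cv2.INTER_CUBIC)
    cs,_=cv2.findContours((V<thr).astype(np.uint8),cv2.RETR_EXTERNAL,cv2.CHAIN_APPROX_NONE)
    out=[]
    for c in cs:
        a=cv2.contourArea(c)/f/f
        if not amin<a<amax: continue
        (u,w),(l,s),_=cv2.minAreaRect(c)
        if max(l,s)>1.6*min(l,s): continue
        uv=((u+.5)/f-.5+x0,(w+.5)/f-.5+y0)
        out.append((*uv,a,*onplane(ci,[uv],z)[0,:2]*1000))
    return np.array(out)
def barpose(H):
    P=H[:,3:5]; c=P.mean(0); d=np.linalg.svd(P-c)[2][0]
    return c.round(1), round(float((np.degrees(np.arctan2(d[1],d[0]))+90)%180-90),2), np.linalg.norm(np.diff(P[np.argsort(P@d)],axis=0),axis=1).round(1)
E
python3 - <<'E'
from h import *; import pickle
ci=pickle.load(open('w1.pkl','rb')); im=cv2.imread('pics/w1.png')[:,:,::-1].copy()
for n,r in dict(b110=(394,115,420,215),b70=(250,140,276,200),b50=(382,296,400,315),b90=(243,285,290,340)).items():
    H=holes(im,ci,.028,r,70 if n!='b90' else 55); print(n,H.round(1).tolist()); print(barpose(H))
print(im[270:330:4,360:412:3].max(2))
E
```

```text
b110 [[403.8, 202.4, 41.8, 489.3, 306.9], [405.8, 178.8, 42.8, 465.1, 307.6], [407.8, 154.4, 44.2, 441.1, 308.4], [409.9, 129.2, 46.3, 417.2, 309.2]]
(array([453.2, 308. ]), -1.83, array([24.2, 24. , 23.9]))
b70 [[260.0, 182.0, 45.5, 466.7, 160.8], [263.0, 158.1, 45.4, 443.0, 165.2]]
(array([454.8, 163. ]), -10.59, array([24.]))
b50 [[391.2, 305.1, 33.8, 605.8, 298.7]]
(array([605.8, 298.7]), 0.0, array([], dtype=float64))
b90 [[275.9, 329.4, 39.4, 634.9, 168.5], [264.7, 313.3, 47.7, 614.3, 157.0], [253.1, 296.4, 50.3, 593.2, 145.3]]
(array([614.1, 156.9]), 29.05, array([23.5, 24.1]))
[[158 162 161 159 161 155 159 161 163 163 159 169 168 163 167 167 160 163]
 [163 164 164 164 167 164 164 160 148 100 156 156 159 159 162 162 163 162]
 [159 161 158 163 162 136  83  77  79  78  82 159 161 164 162 160 164 164]
 [165 165 160 145  74  76  77  77  79  79  88 138 159 161 162 162 165 162]
 [156 166 163  91  71  79  80 103 157 177 176 172 157 161 165 162 167 160]
 [162 163 165 114  90 171 177 176 172 173 177 173 145 157 161 163 164 159]
 [160 159 164 170  89 144 178 174 175 173 177 176 172 153 164 166 159 154]
 [168 162 157 172 137  92 171 177 175 171 174 177 175 162 167 162 162 162]
 [159 163 166 167 162  95 114 176 173 138  68  73 174 171 163 164 167 158]
 [164 164 167 167 161 136  96 169 178  92  39  43 155 175 165 164 165 163]
 [162 158 165 169 162 160 110  84 174 175 163 172 174 177 173 150 161 159]
 [166 162 158 159 157 160 168  95 137 177 174 172 174 177 175 170 159 159]
 [157 161 164 161 163 163 167 161 159 170 175 173 169 174 177 174 147 156]
 [163 156 158 159 161 156 162 159 162 133 174 172 173 160 159 162 161 162]
 [164 163 163 165 162 156 158 164 168 160 161 159 163 167 165 160 165 162]]
```

```bash
cat >> h.py <<'E'
def top_rect(im,ci,z,roi,thr=169):
    x0,y0,x1,y1=roi; f=4
    v=cv2.GaussianBlur(cv2.medianBlur(im.max(2),3),(3,3),0)[y0:y1,x0:x1]
    V=cv2.resize(v,None,fx=f,fy=f,interpolation=cv2.INTER_CUBIC)
    m=cv2.morphologyEx((V>thr).astype(np.uint8),cv2.MORPH_OPEN,np.ones((13,13)))
    cs,_=cv2.findContours(m,cv2.RETR_EXTERNAL,cv2.CHAIN_APPROX_NONE)
    c=max(cs,key=cv2.contourArea)
    P=onplane(ci,(c[:,0]+.5)/f-.5+[x0,y0],z)[:,:2]*1000
    (cx,cy),(w,h),a=cv2.minAreaRect(P.astype(np.float32))
    if w<h: w,h,a=h,w,a+90
    return [round(float(t),1) for t in (cx,cy,w,h,(a+90)%180-90)]
E
python3 - <<'E'
from h import *; import pickle
ci=pickle.load(open('w1.pkl','rb')); im=cv2.imread('pics/w1.png')[:,:,::-1].copy()
print(top_rect(im,ci,.028,(355,262,420,332)),top_rect(im,ci,.028,(380,100,432,228)),top_rect(im,ci,.028,(240,125,288,212)))
E
```

```text
[593.6, 293.4, 22.2, 20.5, 23.4] [452.5, 308.2, 108.3, 22.0, -1.7] [454.4, 163.0, 67.2, 21.3, -10.6]
```

Call:
{"api": "drive_tool", "payload": {
  "moves": [
    {"x":20,"y":12,"z":-27,"rx":0,"ry":0,"rz":4,"gripper":1},
    {"x":20,"y":12,"z":-27,"rx":0,"ry":0,"rz":4,"gripper":1},
    {"x":20,"y":12,"z":-27,"rx":0,"ry":0,"rz":4,"gripper":1},
    {"x":20,"y":12,"z":-27,"rx":0,"ry":0,"rz":4,"gripper":1},
    {"x":21,"y":12,"z":-27,"rx":0,"ry":0,"rz":4,"gripper":1},
    {"x":21,"y":13,"z":-27,"rx":0,"ry":0,"rz":4,"gripper":1},
    {"x":0,"y":0,"z":0,"rx":0,"ry":0,"rz":0,"gripper":1},
    {"x":0,"y":0,"z":0,"rx":0,"ry":0,"rz":0,"gripper":1},
    {"x":0,"y":0,"z":0,"rx":0,"ry":0,"rz":0,"gripper":1}
  ]
}}

```text
time: 3.3
tool_pos: [0.606, 0.2973, 0.1356]
ee_rot: [[-0.92, -0.393, 0.001], [-0.393, 0.92, 0.0], [-0.001, -0.0, -1.0]]
force: [-0.1, -0.2, -0.0]
opening: 1.0
```

Run:
```python
from h import *
o=ctrl.get_obs();print(o['q'].round(2),o['qvel'].round(2),o['time'],o['tool_pos'].round(4),np.degrees(np.arctan2(o['ee_rot'][1,0],o['ee_rot'][0,0])))
im,ci=shot('wrist','w2')
print(proj(ci,[[.6058,.2987,.028],*[o['tool_pos']*[1,1,0]+[0,0,.028]]]))
import pickle; pickle.dump(ci,open('w2.pkl','wb'))
```

```text
[ 1.994e+01  3.745e+01  6.240e+00  5.873e+01 -1.000e-02 -3.200e+00] [ 0.32 -0.79  0.15 -0.05  0.07 -0.28] 3.3 [0.606  0.2973 0.1356] -156.86137879051435
[[327.39938571 248.58428473]
 [325.2441132  248.10842093]]
```

View pics/w2.png

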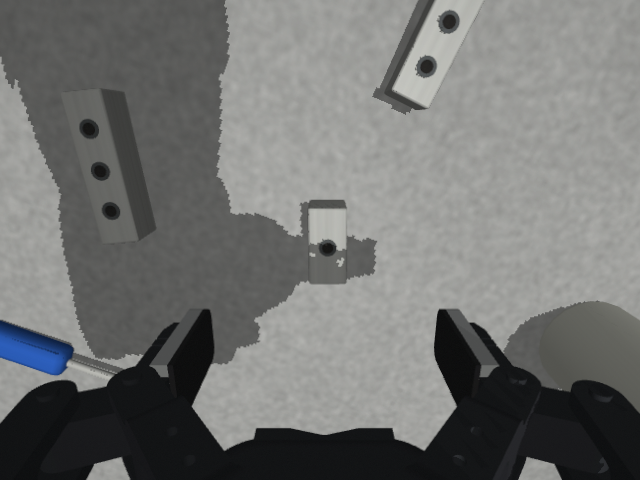

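The bar's edges run along the image columns (308 to 347), so its yaw matches the tool at about 23.1°. The hole at (327.5,248) is where I predicted it. Descending.

Call:
{"api": "drive_tool", "payload": {
  "moves": [
    {"x":0,"y":1.3,"z":-25,"rx":0,"ry":0,"rz":0,"gripper":1},
    {"x":0,"y":0,"z":-30,"rx":0,"ry":0,"rz":0,"gripper":1},
    {"x":0,"y":0,"z":-25,"rx":0,"ry":0,"rz":0,"gripper":1},
    {"x":0,"y":0,"z":-15,"rx":0,"ry":0,"rz":0,"gripper":1},
    {"x":0,"y":0,"z":-8,"rx":0,"ry":0,"rz":0,"gripper":1},
    {"x":0,"y":0,"z":0,"rx":0,"ry":0,"rz":0,"gripper":1},
    {"x":0,"y":0,"z":0,"rx":0,"ry":0,"rz":0,"gripper":1},
    {"x":0,"y":0,"z":0,"rx":0,"ry":0,"rz":0,"gripper":1}
  ]
}}

```text
time: 4.15
tool_pos: [0.6069, 0.2998, 0.0327]
ee_rot: [[-0.919, -0.395, 0.002], [-0.395, 0.919, 0.001], [-0.002, -0.0, -1.0]]
force: [0.6, -0.3, -0.1]
opening: 1.004
```

Call:
{"api": "drive_tool", "payload": {
  "grip_force": 50,
  "moves": [
    {"x":0,"y":0,"z":0,"rx":0,"ry":0,"rz":0,"gripper":0},
    {"x":0,"y":0,"z":0,"rx":0,"ry":0,"rz":0,"gripper":0},
    {"x":0,"y":0,"z":0,"rx":0,"ry":0,"rz":0,"gripper":0},
    {"x":0,"y":0,"z":0,"rx":0,"ry":0,"rz":0,"gripper":0},
    {"x":0,"y":0,"z":0,"rx":0,"ry":0,"rz":0,"gripper":0},
    {"x":0,"y":0,"z":0,"rx":0,"ry":0,"rz":0,"gripper":0},
    {"x":0,"y":0,"z":0,"rx":0,"ry":0,"rz":0,"gripper":0},
    {"x":0,"y":0,"z":0,"rx":0,"ry":0,"rz":0,"gripper":0}
  ]
}}

```text
time: 4.95
tool_pos: [0.6061, 0.2996, 0.0315]
ee_rot: [[-0.919, -0.395, 0.0], [-0.395, 0.919, 0.0], [-0.0, 0.0, -1.0]]
force: [-0.0, 1.3, 4.1]
opening: 0.274
```

Gripped (opening 0.274, about 23 mm). Lifting and carrying it to a hover over the pad next to the red stripe.

Call:
{"api": "drive_tool", "payload": {
  "moves": [
    {"x":0,"y":0,"z":10,"rx":0,"ry":0,"rz":0,"gripper":0},
    {"x":0,"y":0,"z":20,"rx":0,"ry":0,"rz":0,"gripper":0},
    {"x":0,"y":0,"z":30,"rx":0,"ry":0,"rz":0,"gripper":0},
    {"x":-1,"y":-20,"z":30,"rx":0,"ry":0,"rz":-2,"gripper":0},
    {"x":-1.5,"y":-35,"z":10,"rx":0,"ry":0,"rz":-3,"gripper":0},
    {"x":-1.5,"y":-35,"z":0,"rx":0,"ry":0,"rz":-3,"gripper":0},
    {"x":-1.5,"y":-35,"z":0,"rx":0,"ry":0,"rz":-3,"gripper":0},
    {"x":-1.5,"y":-35,"z":0,"rx":0,"ry":0,"rz":-3,"gripper":0},
    {"x":-1.5,"y":-35,"z":0,"rx":0,"ry":0,"rz":-3,"gripper":0},
    {"x":-1.5,"y":-35,"z":0,"rx":0,"ry":0,"rz":-3,"gripper":0},
    {"x":-1.5,"y":-35,"z":0,"rx":0,"ry":0,"rz":-3,"gripper":0},
    {"x":-1.5,"y":-35,"z":0,"rx":0,"ry":0,"rz":-3,"gripper":0},
    {"x":-1,"y":-35,"z":0,"rx":0,"ry":0,"rz":-2.5,"gripper":0},
    {"x":-1,"y":-30,"z":0,"rx":0,"ry":0,"rz":0,"gripper":0},
    {"x":0,"y":0,"z":0,"rx":0,"ry":0,"rz":0,"gripper":0},
    {"x":0,"y":0,"z":0,"rx":0,"ry":0,"rz":0,"gripper":0},
    {"x":0,"y":0,"z":0,"rx":0,"ry":0,"rz":0,"gripper":0}
  ]
}}

```text
time: 6.65
tool_pos: [0.5907, -0.0648, 0.1313]
ee_rot: [[-0.996, 0.091, -0.001], [0.091, 0.996, 0.0], [0.001, 0.0, -1.0]]
force: [0.1, -0.2, -3.2]
opening: 0.269
```

Run:
```python
from h import *
o=ctrl.get_obs();print(o['time'],o['tool_pos'].round(4),np.degrees(np.arctan2(o['ee_rot'][1,0],o['ee_rot'][0,0])),o['ee_rot'][2])
im,ci=shot('wrist','w3')
import pickle; pickle.dump(ci,open('w3.pkl','wb'))
```

```text
6.65 [ 0.5907 -0.0648  0.1313] 174.78744731967635 [ 5.68028594e-04  3.06779150e-04 -9.99999792e-01]
```

View pics/w3.png

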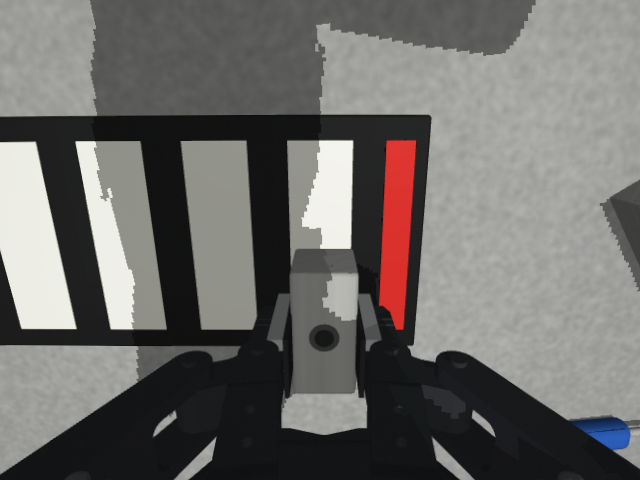

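The wrist view shows the bar held straight, hole at (324,337). The pads and red stripe (400,235) are visible beyond it. I'll compute the in-hand hole offset and check the pads in this view.

```bash
cat >> h.py <<'E'
def pads(im,ci,roi=(0,0,640,480),thr=85,amin=3000,amax=20000):
    x0,y0,x1,y1=roi
    hsv=cv2.cvtColor(im,cv2.COLOR_RGB2HSV); m=np.zeros(im.shape[:2],bool); m[y0:y1,x0:x1]=1
    r=[]
    for k,mm in (('w',(hsv[...,2]>thr)&(hsv[...,1]<60)&m),('r',(hsv[...,1]>150)&(hsv[...,2]>90)&((hsv[...,0]<8)|(hsv[...,0]>172))&m)):
        cs,_=cv2.findContours(mm.astype(np.uint8),cv2.RETR_EXTERNAL,cv2.CHAIN_APPROX_NONE)
        for c in cs:
            if not amin<cv2.contourArea(c)<amax: continue
            P=onplane(ci,c[:,0].astype(float),.008)[:,:2]*1000
            (cx,cy),(w,h),a=cv2.minAreaRect(P.astype(np.float32))
            if w<h: w,h,a=h,w,a+90
            r.append([k]+[round(float(t),1) for t in (cx,cy,w,h,(a+90)%180-90)])
    return r
E
python3 - <<'E'
from h import *; import pickle
ci=pickle.load(open('w3.pkl','rb')); im=cv2.imread('pics/w3.png')[:,:,::-1].copy()
for r in pads(im,ci,(0,118,425,342)): print(r)
H=holes(im,ci,.1278,(308,320,340,355),60,50,900); print(H.round(1).tolist())
print(im[337,285:365:3].max(2)); print(im[382:400,323].max(1))
E
```

```text
['w', 585.9, -132.8, 130.2, 40.5, -5.1]
['w', 580.0, -197.9, 130.7, 40.9, -5.2]
['w', 573.8, -262.6, 130.4, 41.2, -5.2]
['w', 597.1, -60.6, 141.5, 59.7, -3.3]
['r', 596.1, -18.3, 130.7, 18.6, -5.1]
[[323.7, 337.5, 599.7, 589.9, -65.3]]Traceback (most recent call last):
  File "<stdin>", line 5, in <module>
    return umr_maximum(a, axis, None, out, keepdims, initial, where)
numpy.exceptions.AxisError: axis 2 is out of bounds for array of dimension 2
```

Call:
{"api": "drive_tool", "payload": {
  "moves": [
    {"x":1.2,"y":-2.2,"z":-20,"rx":0,"ry":0,"rz":0,"gripper":0},
    {"x":0,"y":0,"z":-25,"rx":0,"ry":0,"rz":0,"gripper":0},
    {"x":0,"y":0,"z":-20,"rx":0,"ry":0,"rz":0,"gripper":0},
    {"x":0,"y":0,"z":-12,"rx":0,"ry":0,"rz":0,"gripper":0},
    {"x":0,"y":0,"z":-8,"rx":0,"ry":0,"rz":0,"gripper":0},
    {"x":0,"y":0,"z":-4,"rx":0,"ry":0,"rz":0,"gripper":0},
    {"x":0,"y":0,"z":0,"rx":0,"ry":0,"rz":0,"gripper":0},
    {"x":0,"y":0,"z":0,"rx":0,"ry":0,"rz":0,"gripper":0},
    {"x":0,"y":0,"z":0,"rx":0,"ry":0,"rz":0,"gripper":0}
  ]
}}

```text
time: 7.6
tool_pos: [0.5927, -0.0679, 0.0431]
ee_rot: [[-0.996, 0.091, 0.001], [0.091, 0.996, -0.0], [-0.001, -0.0, -1.0]]
force: [0.3, -0.1, -2.5]
opening: 0.27
```

Call:
{"api": "drive_tool", "payload": {
  "moves": [
    {"x":-0.4,"y":0.4,"z":-1.2,"rx":0,"ry":0,"rz":0,"gripper":0},
    {"x":0,"y":0,"z":-1,"rx":0,"ry":0,"rz":0,"gripper":0},
    {"x":0,"y":0,"z":-0.6,"rx":0,"ry":0,"rz":0,"gripper":0},
    {"x":0,"y":0,"z":0,"rx":0,"ry":0,"rz":0,"gripper":0},
    {"x":0,"y":0,"z":0,"rx":0,"ry":0,"rz":0,"gripper":0},
    {"x":0,"y":0,"z":0,"rx":0,"ry":0,"rz":0,"gripper":0}
  ]
}}

```text
time: 8.2
tool_pos: [0.5918, -0.0673, 0.0395]
ee_rot: [[-0.996, 0.091, -0.0], [0.091, 0.996, 0.0], [0.0, 0.0, -1.0]]
force: [0.3, 0.1, -1.9]
opening: 0.265
```

Call:
{"api": "drive_tool", "payload": {
  "moves": [
    {"x":0,"y":0,"z":-0.4,"rx":0,"ry":0,"rz":0,"gripper":0},
    {"x":0,"y":0,"z":0,"rx":0,"ry":0,"rz":0,"gripper":0},
    {"x":0,"y":0,"z":0,"rx":0,"ry":0,"rz":0,"gripper":0}
  ]
}}

```text
time: 8.5
tool_pos: [0.5918, -0.0673, 0.0395]
ee_rot: [[-0.996, 0.091, 0.0], [0.091, 0.996, -0.0], [-0.0, -0.0, -1.0]]
force: [-2.8, -0.6, 4.7]
opening: 0.269
```

Contact is made (+4.7 N). Opening partway, lifting and taking a look.

Call:
{"api": "drive_tool", "payload": {
  "moves": [
    {"x":0,"y":0,"z":0,"rx":0,"ry":0,"rz":0,"gripper":0.5},
    {"x":0,"y":0,"z":0,"rx":0,"ry":0,"rz":0,"gripper":0.5},
    {"x":0,"y":0,"z":0,"rx":0,"ry":0,"rz":0,"gripper":0.5},
    {"x":0,"y":0,"z":0,"rx":0,"ry":0,"rz":0,"gripper":0.5},
    {"x":0,"y":0,"z":15,"rx":0,"ry":0,"rz":0,"gripper":0.5},
    {"x":0,"y":0,"z":35,"rx":0,"ry":0,"rz":0,"gripper":1},
    {"x":0,"y":0,"z":45,"rx":0,"ry":0,"rz":0,"gripper":1},
    {"x":0,"y":0,"z":35,"rx":0,"ry":0,"rz":0,"gripper":1},
    {"x":0,"y":0,"z":0,"rx":0,"ry":0,"rz":0,"gripper":1},
    {"x":0,"y":0,"z":0,"rx":0,"ry":0,"rz":0,"gripper":1},
    {"x":0,"y":0,"z":0,"rx":0,"ry":0,"rz":0,"gripper":1}
  ]
}}

```text
time: 9.6
tool_pos: [0.5911, -0.0672, 0.168]
ee_rot: [[-0.996, 0.091, -0.002], [0.091, 0.996, 0.0], [0.002, 0.0, -1.0]]
force: [-0.3, 0.3, -1.6]
opening: 0.996
```

Run:
```python
from h import *
o=ctrl.get_obs();print(o['time'],o['tool_pos'].round(4),np.degrees(np.arctan2(o['ee_rot'][1,0],o['ee_rot'][0,0])))
im,ci=shot('wrist','w4')
import pickle; pickle.dump(ci,open('w4.pkl','wb'))
for r in pads(im,ci): print(r)
u=proj(ci,[[.5915,-.067,.036]])[0];print(u); x,y=u.astype(int)
print(holes(im,ci,.036,(x-20,y-20,x+20,y+20),60,20,900).round(1).tolist())
```

```text
9.6 [ 0.5911 -0.0672  0.168 ] 174.7539666080978
['w', 704.2, -287.1, 155.0, 130.0, 75.8]
['w', 586.1, -132.8, 130.0, 40.5, -5.2]
['w', 580.0, -197.8, 130.5, 40.8, -5.0]
['w', 574.1, -262.6, 131.0, 41.3, -5.2]
['w', 591.7, -67.7, 130.6, 40.8, -5.3]
['r', 596.3, -18.3, 130.6, 18.6, -5.1]
[324.834987   237.11969429]
[[323.6, 236.5, 71.3, 591.0, -67.8]]
```

View pics/w4.png

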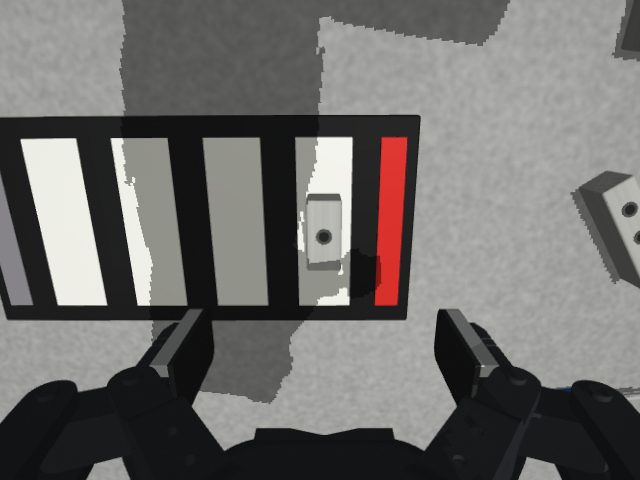

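The 50 bar measures (591.0,-67.8) against its pad at (591.7,-67.7), so it is within 1 mm. Next is the 70 bar.

Call:
{"api": "drive_tool", "payload": {
  "moves": [
    {"x":-17,"y":28.8,"z":-2,"rx":0,"ry":0,"rz":-0.7,"gripper":1},
    {"x":-17,"y":28.8,"z":-2,"rx":0,"ry":0,"rz":-0.7,"gripper":1},
    {"x":-17,"y":28.8,"z":-2,"rx":0,"ry":0,"rz":-0.7,"gripper":1},
    {"x":-17,"y":28.8,"z":-2,"rx":0,"ry":0,"rz":-0.7,"gripper":1},
    {"x":-17,"y":28.8,"z":-8,"rx":0,"ry":0,"rz":-0.7,"gripper":1},
    {"x":-17,"y":28.8,"z":-8,"rx":0,"ry":0,"rz":-0.7,"gripper":1},
    {"x":-17,"y":28.8,"z":-8,"rx":0,"ry":0,"rz":-0.7,"gripper":1},
    {"x":-17,"y":28.8,"z":-8,"rx":0,"ry":0,"rz":-0.4,"gripper":1},
    {"x":0,"y":0,"z":0,"rx":0,"ry":0,"rz":0,"gripper":1},
    {"x":0,"y":0,"z":0,"rx":0,"ry":0,"rz":0,"gripper":1},
    {"x":0,"y":0,"z":0,"rx":0,"ry":0,"rz":0,"gripper":1}
  ]
}}

```text
time: 10.75
tool_pos: [0.4562, 0.1626, 0.1288]
ee_rot: [[-0.983, 0.183, -0.0], [0.183, 0.983, -0.0], [0.0, -0.0, -1.0]]
force: [0.3, -0.3, -0.0]
opening: 1.002
```

```bash
cat > look.py <<'E'
import sys; from h import *
fn=sys.argv[1]; ex,ey,z,r,thr=[float(a) for a in sys.argv[2:7]]
o=ctrl.get_obs();print(o['time'],(o['tool_pos']*1000).round(1),'yaw',np.degrees(np.arctan2(o['ee_rot'][1,0],o['ee_rot'][0,0])).round(2))
im,ci=shot('wrist',fn)
x,y=proj(ci,[[ex/1000,ey/1000,z/1000]])[0].astype(int); r=int(r)
H=holes(im,ci,z/1000,(max(x-r,0),max(y-r,0),x+r,y+r),thr,20,900); print((x,y),H.round(1).tolist())
if len(H)>1: print(barpose(H))
if len(sys.argv)>7:
    for p in pads(im,ci): print(p)
E
python3 look.py w5 454.8 163 28 60 60
```

```text
10.75 [456.2 162.6 128.8] yaw 169.44
(np.int64(324), np.int64(249)) [[324.8, 268.5, 93.8, 467.2, 160.7], [324.8, 230.0, 97.1, 443.1, 165.1]]
(array([455.1, 162.9]), -10.47, array([24.5]))
```

Call:
{"api": "drive_tool", "payload": {
  "moves": [
    {"x":-0.9,"y":0.7,"z":-20,"rx":0,"ry":0,"rz":0,"gripper":1},
    {"x":0,"y":0,"z":-30,"rx":0,"ry":0,"rz":0,"gripper":1},
    {"x":0,"y":0,"z":-25,"rx":0,"ry":0,"rz":0,"gripper":1},
    {"x":0,"y":0,"z":-15,"rx":0,"ry":0,"rz":0,"gripper":1},
    {"x":0,"y":0,"z":-7,"rx":0,"ry":0,"rz":0,"gripper":1},
    {"x":0,"y":0,"z":0,"rx":0,"ry":0,"rz":0,"gripper":1},
    {"x":0,"y":0,"z":0,"rx":0,"ry":0,"rz":0,"gripper":1},
    {"x":0,"y":0,"z":0,"rx":0,"ry":0,"rz":0,"gripper":1}
  ]
}}

```text
time: 11.6
tool_pos: [0.4557, 0.1638, 0.033]
ee_rot: [[-0.983, 0.183, 0.002], [0.183, 0.983, 0.0], [-0.001, 0.001, -1.0]]
force: [0.5, 0.3, -0.6]
opening: 1.0
```

Call:
{"api": "drive_tool", "payload": {
  "moves": [
    {"x":0,"y":0,"z":0,"rx":0,"ry":0,"rz":0,"gripper":0},
    {"x":0,"y":0,"z":0,"rx":0,"ry":0,"rz":0,"gripper":0},
    {"x":0,"y":0,"z":0,"rx":0,"ry":0,"rz":0,"gripper":0},
    {"x":0,"y":0,"z":0,"rx":0,"ry":0,"rz":0,"gripper":0},
    {"x":0,"y":0,"z":0,"rx":0,"ry":0,"rz":0,"gripper":0},
    {"x":0,"y":0,"z":0,"rx":0,"ry":0,"rz":0,"gripper":0},
    {"x":0,"y":0,"z":0,"rx":0,"ry":0,"rz":0,"gripper":0},
    {"x":0,"y":0,"z":0,"rx":0,"ry":0,"rz":0,"gripper":0}
  ]
}}

```text
time: 12.4
tool_pos: [0.455, 0.1637, 0.0324]
ee_rot: [[-0.983, 0.183, 0.0], [0.183, 0.983, -0.0], [-0.0, -0.0, -1.0]]
force: [-0.7, -2.1, 5.3]
opening: 0.271
```

Call:
{"api": "drive_tool", "payload": {
  "moves": [
    {"x":0,"y":0,"z":10,"rx":0,"ry":0,"rz":0,"gripper":0},
    {"x":0,"y":0,"z":20,"rx":0,"ry":0,"rz":0,"gripper":0},
    {"x":0,"y":0,"z":30,"rx":0,"ry":0,"rz":0,"gripper":0},
    {"x":6,"y":-15,"z":30,"rx":0,"ry":0,"rz":0.5,"gripper":0},
    {"x":13,"y":-29,"z":10,"rx":0,"ry":0,"rz":0.5,"gripper":0},
    {"x":13,"y":-29,"z":0,"rx":0,"ry":0,"rz":0.5,"gripper":0},
    {"x":13,"y":-29,"z":0,"rx":0,"ry":0,"rz":0.5,"gripper":0},
    {"x":13,"y":-29,"z":0,"rx":0,"ry":0,"rz":0.5,"gripper":0},
    {"x":13,"y":-29,"z":0,"rx":0,"ry":0,"rz":0.5,"gripper":0},
    {"x":13,"y":-29,"z":0,"rx":0,"ry":0,"rz":0.5,"gripper":0},
    {"x":13,"y":-29,"z":0,"rx":0,"ry":0,"rz":0.5,"gripper":0},
    {"x":13,"y":-29,"z":0,"rx":0,"ry":0,"rz":0.5,"gripper":0},
    {"x":13,"y":-29,"z":0,"rx":0,"ry":0,"rz":0.8,"gripper":0},
    {"x":8.3,"y":-20,"z":0,"rx":0,"ry":0,"rz":0,"gripper":0},
    {"x":0,"y":0,"z":-20,"rx":0,"ry":0,"rz":0,"gripper":0},
    {"x":0,"y":0,"z":-20,"rx":0,"ry":0,"rz":0,"gripper":0},
    {"x":0,"y":0,"z":0,"rx":0,"ry":0,"rz":0,"gripper":0},
    {"x":0,"y":0,"z":0,"rx":0,"ry":0,"rz":0,"gripper":0},
    {"x":0,"y":0,"z":0,"rx":0,"ry":0,"rz":0,"gripper":0}
  ]
}}

```text
time: 14.3
tool_pos: [0.5868, -0.1322, 0.0933]
ee_rot: [[-0.996, 0.091, 0.001], [0.091, 0.996, -0.0], [-0.001, -0.0, -1.0]]
force: [-0.4, 0.3, -2.2]
opening: 0.273
```

```bash
python3 look.py w6 586 -132 89 70 50 p
```

```text
14.3 [ 586.8 -132.2   93.3] yaw 174.78
(np.int64(325), np.int64(336)) [[323.6, 366.0, 506.1, 598.6, -134.0], [323.8, 308.0, 594.7, 574.5, -131.7]]
(array([ 586.6, -132.8]), -5.32, array([24.1]))
['w', 685.4, -323.0, 121.7, 90.2, -29.6]
['w', 575.1, -312.8, 119.9, 18.3, -5.2]
['w', 580.1, -197.6, 130.6, 40.5, -5.1]
['w', 573.9, -262.7, 130.7, 40.8, -5.2]
['w', 591.9, -66.0, 131.1, 44.0, -5.0]
['r', 595.9, -18.0, 130.8, 18.7, -5.2]
```

Call:
{"api": "drive_tool", "payload": {
  "moves": [
    {"x":-0.5,"y":0,"z":-20,"rx":0,"ry":0,"rz":0,"gripper":0},
    {"x":0,"y":0,"z":-15,"rx":0,"ry":0,"rz":0,"gripper":0},
    {"x":0,"y":0,"z":-10,"rx":0,"ry":0,"rz":0,"gripper":0},
    {"x":0,"y":0,"z":-5,"rx":0,"ry":0,"rz":0,"gripper":0},
    {"x":0,"y":0,"z":-1.5,"rx":0,"ry":0,"rz":0,"gripper":0},
    {"x":0,"y":0,"z":0,"rx":0,"ry":0,"rz":0,"gripper":0},
    {"x":0,"y":0,"z":0,"rx":0,"ry":0,"rz":0,"gripper":0},
    {"x":0,"y":0,"z":0,"rx":0,"ry":0,"rz":0,"gripper":0},
    {"x":0,"y":0,"z":0,"rx":0,"ry":0,"rz":0,"gripper":0}
  ]
}}

```text
time: 15.25
tool_pos: [0.5859, -0.1323, 0.041]
ee_rot: [[-0.996, 0.091, 0.001], [0.091, 0.996, -0.0], [-0.001, -0.0, -1.0]]
force: [-0.6, -0.2, -3.5]
opening: 0.268
```

Call:
{"api": "drive_tool", "payload": {
  "moves": [
    {"x":0,"y":0,"z":-0.5,"rx":0,"ry":0,"rz":0,"gripper":0},
    {"x":0,"y":0,"z":-0.3,"rx":0,"ry":0,"rz":0,"gripper":0},
    {"x":0,"y":0,"z":0,"rx":0,"ry":0,"rz":0,"gripper":0},
    {"x":0,"y":0,"z":0,"rx":0,"ry":0,"rz":0,"gripper":0}
  ]
}}

```text
time: 15.65
tool_pos: [0.5859, -0.1323, 0.0404]
ee_rot: [[-0.996, 0.091, 0.001], [0.091, 0.996, -0.0], [-0.001, -0.0, -1.0]]
force: [-2.0, -0.3, 4.8]
opening: 0.27
```

Contact again at +4.8 N. Releasing, lifting and checking.

Call:
{"api": "drive_tool", "payload": {
  "moves": [
    {"x":0,"y":0,"z":0,"rx":0,"ry":0,"rz":0,"gripper":0.5},
    {"x":0,"y":0,"z":0,"rx":0,"ry":0,"rz":0,"gripper":0.5},
    {"x":0,"y":0,"z":0,"rx":0,"ry":0,"rz":0,"gripper":0.5},
    {"x":0,"y":0,"z":0,"rx":0,"ry":0,"rz":0,"gripper":0.5},
    {"x":0,"y":0,"z":15,"rx":0,"ry":0,"rz":0,"gripper":0.5},
    {"x":0,"y":0,"z":35,"rx":0,"ry":0,"rz":0,"gripper":0.5},
    {"x":0,"y":0,"z":40,"rx":0,"ry":0,"rz":0,"gripper":1},
    {"x":0,"y":0,"z":35,"rx":0,"ry":0,"rz":0,"gripper":1},
    {"x":0,"y":0,"z":0,"rx":0,"ry":0,"rz":0,"gripper":1},
    {"x":0,"y":0,"z":0,"rx":0,"ry":0,"rz":0,"gripper":1},
    {"x":0,"y":0,"z":0,"rx":0,"ry":0,"rz":0,"gripper":1}
  ]
}}

```text
time: 16.75
tool_pos: [0.585, -0.132, 0.1636]
ee_rot: [[-0.996, 0.091, -0.002], [0.091, 0.996, 0.001], [0.002, 0.0, -1.0]]
force: [-0.2, 0.1, 0.4]
opening: 1.002
```

```bash
python3 look.py w7 586 -132.7 36 40 60 p
```

```text
16.75 [ 585.  -132.   163.6] yaw 174.76
(np.int64(323), np.int64(240)) [[323.7, 257.9, 84.2, 598.7, -133.8], [322.3, 221.9, 138.9, 573.3, -132.4]]
(array([ 586. , -133.1]), -3.24, array([25.4]))
['w', 569.7, -311.9, 130.7, 18.6, -5.1]
['w', 580.0, -197.5, 130.6, 40.7, -5.1]
['w', 574.0, -262.5, 130.9, 40.9, -5.0]
['w', 591.6, -67.6, 131.3, 41.0, -5.1]
['w', 585.7, -132.3, 131.1, 40.9, -5.1]
['r', 596.4, -18.2, 130.9, 19.0, -5.2]
```

Call:
{"api": "drive_tool", "payload": {
  "moves": [
    {"x":2,"y":29,"z":0,"rx":0,"ry":0,"rz":3.4,"gripper":1},
    {"x":3,"y":29,"z":0,"rx":0,"ry":0,"rz":3.4,"gripper":1},
    {"x":3,"y":29,"z":0,"rx":0,"ry":0,"rz":3.4,"gripper":1},
    {"x":3,"y":29,"z":0,"rx":0,"ry":0,"rz":3.4,"gripper":1},
    {"x":3,"y":29,"z":0,"rx":0,"ry":0,"rz":3.4,"gripper":1},
    {"x":3,"y":29,"z":-5,"rx":0,"ry":0,"rz":3.4,"gripper":1},
    {"x":3,"y":29,"z":-10,"rx":0,"ry":0,"rz":3.4,"gripper":1},
    {"x":3,"y":29,"z":-10,"rx":0,"ry":0,"rz":3.4,"gripper":1},
    {"x":3,"y":29,"z":-10,"rx":0,"ry":0,"rz":3.4,"gripper":1},
    {"x":3,"y":29,"z":0,"rx":0,"ry":0,"rz":3.5,"gripper":1},
    {"x":0,"y":0,"z":0,"rx":0,"ry":0,"rz":0,"gripper":1},
    {"x":0,"y":0,"z":0,"rx":0,"ry":0,"rz":0,"gripper":1},
    {"x":0,"y":0,"z":0,"rx":0,"ry":0,"rz":0,"gripper":1}
  ]
}}

```text
time: 18.1
tool_pos: [0.6143, 0.157, 0.1292]
ee_rot: [[-0.876, -0.482, -0.001], [-0.482, 0.876, -0.0], [0.001, 0.0, -1.0]]
force: [0.5, -0.4, 0.5]
opening: 0.996
```

```bash
python3 look.py w8 614.1 156.9 28 60 50
```

```text
18.1 [614.3 157.  129.2] yaw -151.21
(np.int64(325), np.int64(251)) [[325.4, 287.2, 154.8, 634.6, 168.2], [325.9, 251.4, 186.8, 613.8, 157.1], [325.7, 213.2, 86.6, 593.0, 145.5]]
(array([613.8, 156.9]), 28.67, array([23.6, 23.7]))
```

View pics/w8.png

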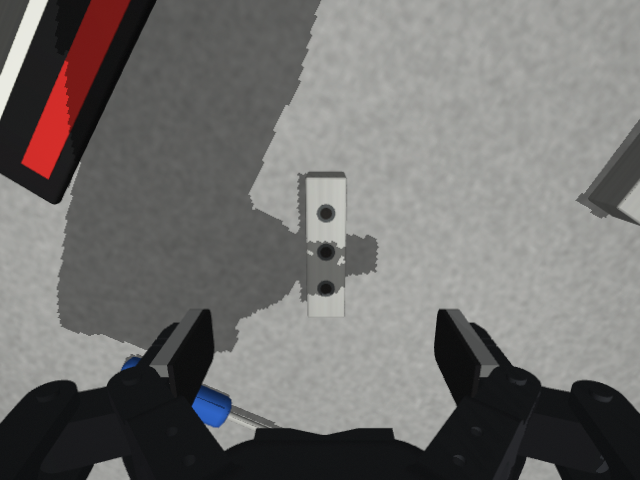

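The 90 bar is aligned with the tool, its holes at columns 325 to 326. The driver at (170,390) lies well beyond the fingers. Descending.

Call:
{"api": "drive_tool", "payload": {
  "moves": [
    {"x":-0.3,"y":0.4,"z":-20,"rx":0,"ry":0,"rz":0,"gripper":1},
    {"x":0,"y":0,"z":-30,"rx":0,"ry":0,"rz":0,"gripper":1},
    {"x":0,"y":0,"z":-25,"rx":0,"ry":0,"rz":0,"gripper":1},
    {"x":0,"y":0,"z":-15,"rx":0,"ry":0,"rz":0,"gripper":1},
    {"x":0,"y":0,"z":-7,"rx":0,"ry":0,"rz":0,"gripper":1},
    {"x":0,"y":0,"z":0,"rx":0,"ry":0,"rz":0,"gripper":1},
    {"x":0,"y":0,"z":0,"rx":0,"ry":0,"rz":0,"gripper":1},
    {"x":0,"y":0,"z":0,"rx":0,"ry":0,"rz":0,"gripper":1}
  ]
}}

```text
time: 18.95
tool_pos: [0.6152, 0.1581, 0.0339]
ee_rot: [[-0.876, -0.482, 0.002], [-0.482, 0.876, 0.0], [-0.002, -0.001, -1.0]]
force: [-0.9, 0.8, 0.5]
opening: 1.002
```

Call:
{"api": "drive_tool", "payload": {
  "grip_force": 60,
  "moves": [
    {"x":0,"y":0,"z":0,"rx":0,"ry":0,"rz":0,"gripper":0},
    {"x":0,"y":0,"z":0,"rx":0,"ry":0,"rz":0,"gripper":0},
    {"x":0,"y":0,"z":0,"rx":0,"ry":0,"rz":0,"gripper":0},
    {"x":0,"y":0,"z":0,"rx":0,"ry":0,"rz":0,"gripper":0},
    {"x":0,"y":0,"z":0,"rx":0,"ry":0,"rz":0,"gripper":0},
    {"x":0,"y":0,"z":0,"rx":0,"ry":0,"rz":0,"gripper":0},
    {"x":0,"y":0,"z":0,"rx":0,"ry":0,"rz":0,"gripper":0},
    {"x":0,"y":0,"z":0,"rx":0,"ry":0,"rz":0,"gripper":0}
  ]
}}

```text
time: 19.75
tool_pos: [0.6145, 0.1583, 0.0331]
ee_rot: [[-0.876, -0.483, 0.0], [-0.483, 0.876, 0.0], [-0.0, 0.0, -1.0]]
force: [-1.9, 0.7, 5.6]
opening: 0.266
```

Call:
{"api": "drive_tool", "payload": {
  "moves": [
    {"x":0,"y":0,"z":10,"rx":0,"ry":0,"rz":0,"gripper":0},
    {"x":0,"y":0,"z":20,"rx":0,"ry":0,"rz":0,"gripper":0},
    {"x":0,"y":0,"z":30,"rx":0,"ry":0,"rz":0,"gripper":0},
    {"x":-1.3,"y":-14.5,"z":30,"rx":0,"ry":0,"rz":0,"gripper":0},
    {"x":-3,"y":-31,"z":10,"rx":0,"ry":0,"rz":-3.1,"gripper":0},
    {"x":-3,"y":-31,"z":0,"rx":0,"ry":0,"rz":-3.1,"gripper":0},
    {"x":-3,"y":-31,"z":0,"rx":0,"ry":0,"rz":-3.1,"gripper":0},
    {"x":-3,"y":-31,"z":0,"rx":0,"ry":0,"rz":-3.1,"gripper":0},
    {"x":-3,"y":-31,"z":0,"rx":0,"ry":0,"rz":-3.1,"gripper":0},
    {"x":-3,"y":-31,"z":0,"rx":0,"ry":0,"rz":-3.1,"gripper":0},
    {"x":-3,"y":-31,"z":0,"rx":0,"ry":0,"rz":-3.1,"gripper":0},
    {"x":-3,"y":-31,"z":0,"rx":0,"ry":0,"rz":-3.1,"gripper":0},
    {"x":-3,"y":-31,"z":0,"rx":0,"ry":0,"rz":-3.1,"gripper":0},
    {"x":-3,"y":-31,"z":0,"rx":0,"ry":0,"rz":-3.1,"gripper":0},
    {"x":-3,"y":-31,"z":0,"rx":0,"ry":0,"rz":-3.1,"gripper":0},
    {"x":0,"y":0,"z":-20,"rx":0,"ry":0,"rz":0,"gripper":0},
    {"x":0,"y":0,"z":-20,"rx":0,"ry":0,"rz":0,"gripper":0},
    {"x":0,"y":0,"z":0,"rx":0,"ry":0,"rz":0,"gripper":0},
    {"x":0,"y":0,"z":0,"rx":0,"ry":0,"rz":0,"gripper":0},
    {"x":0,"y":0,"z":0,"rx":0,"ry":0,"rz":0,"gripper":0}
  ]
}}

```text
time: 21.75
tool_pos: [0.5807, -0.1974, 0.0939]
ee_rot: [[-0.996, 0.091, 0.001], [0.091, 0.996, -0.001], [-0.001, -0.0, -1.0]]
force: [-0.8, -0.6, -4.3]
opening: 0.266
```

```bash
python3 look.py w9 580 -197.5 89 90 50 p
```

```text
21.75 [ 580.7 -197.4   93.9] yaw 174.78
(np.int64(324), np.int64(335)) [[323.9, 390.8, 469.2, 604.1, -200.1], [323.9, 336.0, 543.8, 580.1, -197.9], [324.0, 274.8, 643.2, 556.0, -195.6]]
(array([ 580.1, -197.9]), -5.25, array([24.1, 24.2]))
['w', 690.0, -22.7, 133.7, 60.5, 49.3]
['w', 565.1, -311.6, 120.9, 18.3, -5.2]
['w', 592.4, -60.7, 131.0, 54.3, -5.1]
['w', 586.3, -130.8, 130.9, 43.7, -5.1]
['w', 574.0, -262.3, 130.2, 40.5, -5.2]
```

Call:
{"api": "drive_tool", "payload": {
  "moves": [
    {"x":0,"y":0.2,"z":-20,"rx":0,"ry":0,"rz":0,"gripper":0},
    {"x":0,"y":0,"z":-15,"rx":0,"ry":0,"rz":0,"gripper":0},
    {"x":0,"y":0,"z":-10,"rx":0,"ry":0,"rz":0,"gripper":0},
    {"x":0,"y":0,"z":-5,"rx":0,"ry":0,"rz":0,"gripper":0},
    {"x":0,"y":0,"z":-1.5,"rx":0,"ry":0,"rz":0,"gripper":0},
    {"x":0,"y":0,"z":0,"rx":0,"ry":0,"rz":0,"gripper":0},
    {"x":0,"y":0,"z":0,"rx":0,"ry":0,"rz":0,"gripper":0},
    {"x":0,"y":0,"z":0,"rx":0,"ry":0,"rz":0,"gripper":0},
    {"x":0,"y":0,"z":0,"rx":0,"ry":0,"rz":0,"gripper":0}
  ]
}}

```text
time: 22.7
tool_pos: [0.5803, -0.1972, 0.0417]
ee_rot: [[-0.996, 0.091, 0.001], [0.091, 0.996, -0.0], [-0.001, -0.0, -1.0]]
force: [-0.5, -0.8, -3.8]
opening: 0.266
```

Call:
{"api": "drive_tool", "payload": {
  "moves": [
    {"x":0,"y":0,"z":-0.4,"rx":0,"ry":0,"rz":0,"gripper":0},
    {"x":0,"y":0,"z":-0.3,"rx":0,"ry":0,"rz":0,"gripper":0},
    {"x":0,"y":0,"z":0,"rx":0,"ry":0,"rz":0,"gripper":0},
    {"x":0,"y":0,"z":0,"rx":0,"ry":0,"rz":0,"gripper":0}
  ]
}}

```text
time: 23.1
tool_pos: [0.5802, -0.1972, 0.0411]
ee_rot: [[-0.996, 0.091, 0.0], [0.091, 0.996, -0.0], [-0.0, -0.0, -1.0]]
force: [-2.7, 1.6, 6.3]
opening: 0.269
```

Call:
{"api": "drive_tool", "payload": {
  "moves": [
    {"x":0,"y":0,"z":0,"rx":0,"ry":0,"rz":0,"gripper":0.5},
    {"x":0,"y":0,"z":0,"rx":0,"ry":0,"rz":0,"gripper":0.5},
    {"x":0,"y":0,"z":0,"rx":0,"ry":0,"rz":0,"gripper":0.5},
    {"x":0,"y":0,"z":0,"rx":0,"ry":0,"rz":0,"gripper":0.5},
    {"x":0,"y":0,"z":15,"rx":0,"ry":0,"rz":0,"gripper":0.5},
    {"x":0,"y":0,"z":35,"rx":0,"ry":0,"rz":0,"gripper":0.5},
    {"x":0,"y":0,"z":40,"rx":0,"ry":0,"rz":0,"gripper":1},
    {"x":0,"y":0,"z":35,"rx":0,"ry":0,"rz":0,"gripper":1},
    {"x":0,"y":0,"z":0,"rx":0,"ry":0,"rz":0,"gripper":1},
    {"x":0,"y":0,"z":0,"rx":0,"ry":0,"rz":0,"gripper":1},
    {"x":0,"y":0,"z":0,"rx":0,"ry":0,"rz":0,"gripper":1}
  ]
}}

```text
time: 24.2
tool_pos: [0.5795, -0.1968, 0.1645]
ee_rot: [[-0.996, 0.091, -0.002], [0.091, 0.996, 0.001], [0.002, 0.001, -1.0]]
force: [-0.1, -0.6, -0.5]
opening: 1.002
```

```bash
python3 look.py w10 580 -197.5 36 60 60 p
```

```text
24.2 [ 579.5 -196.8  164.5] yaw 174.75
(np.int64(323), np.int64(238)) [[322.9, 272.0, 79.1, 603.8, -200.1], [323.2, 238.8, 90.5, 579.9, -197.8], [323.2, 203.7, 95.7, 556.0, -195.5]]
(array([ 579.9, -197.8]), -5.48, array([24. , 24.1]))
['w', 569.4, -311.9, 129.5, 18.6, -5.3]
['w', 592.2, -64.0, 131.2, 48.3, -5.1]
['w', 580.1, -197.1, 130.7, 41.1, -5.1]
['w', 574.1, -262.2, 130.7, 41.0, -5.2]
['w', 585.7, -132.3, 131.6, 41.1, -5.1]
['r', 596.0, -17.8, 130.8, 19.2, -5.0]
```

Call:
{"api": "drive_tool", "payload": {
  "moves": [
    {"x":-8.5,"y":33.7,"z":0,"rx":0,"ry":0,"rz":0.3,"gripper":1},
    {"x":-8.5,"y":33.7,"z":0,"rx":0,"ry":0,"rz":0.3,"gripper":1},
    {"x":-8.5,"y":33.7,"z":0,"rx":0,"ry":0,"rz":0.3,"gripper":1},
    {"x":-8.5,"y":33.7,"z":0,"rx":0,"ry":0,"rz":0.3,"gripper":1},
    {"x":-8.5,"y":33.7,"z":0,"rx":0,"ry":0,"rz":0.3,"gripper":1},
    {"x":-8.5,"y":33.7,"z":0,"rx":0,"ry":0,"rz":0.3,"gripper":1},
    {"x":-8.5,"y":33.7,"z":0,"rx":0,"ry":0,"rz":0.3,"gripper":1},
    {"x":-8.5,"y":33.7,"z":0,"rx":0,"ry":0,"rz":0.3,"gripper":1},
    {"x":-8.5,"y":33.7,"z":0,"rx":0,"ry":0,"rz":0.3,"gripper":1},
    {"x":-8.5,"y":33.7,"z":0,"rx":0,"ry":0,"rz":0.3,"gripper":1},
    {"x":-8.5,"y":33.7,"z":-5,"rx":0,"ry":0,"rz":0.4,"gripper":1},
    {"x":-8.5,"y":33.7,"z":-10,"rx":0,"ry":0,"rz":0,"gripper":1},
    {"x":-8.5,"y":33.7,"z":-10,"rx":0,"ry":0,"rz":0,"gripper":1},
    {"x":-8.5,"y":33.7,"z":-10,"rx":0,"ry":0,"rz":0,"gripper":1},
    {"x":-8,"y":33.7,"z":0,"rx":0,"ry":0,"rz":0,"gripper":1},
    {"x":0,"y":0,"z":0,"rx":0,"ry":0,"rz":0,"gripper":1},
    {"x":0,"y":0,"z":0,"rx":0,"ry":0,"rz":0,"gripper":1},
    {"x":0,"y":0,"z":0,"rx":0,"ry":0,"rz":0,"gripper":1}
  ]
}}

```text
time: 26.05
tool_pos: [0.4529, 0.3075, 0.13]
ee_rot: [[-0.999, 0.033, -0.001], [0.033, 0.999, -0.001], [0.001, -0.001, -1.0]]
force: [-0.5, -0.8, 0.4]
opening: 0.999
```

```bash
python3 look.py w11 453.2 308 28 80 60
```

```text
26.05 [452.9 307.5 130. ] yaw 178.13
(np.int64(325), np.int64(251)) [[325.3, 304.7, 188.5, 489.1, 306.6], [325.6, 270.8, 161.5, 465.9, 307.5], [325.5, 232.2, 99.2, 441.2, 308.2], [325.5, 192.5, 107.9, 417.2, 309.0]]
(array([453.3, 307.8]), -1.87, array([23.2, 24.8, 24. ]))
```

The 90 bar is at (579.9,-197.8) against its pad at about (580.0,-197.5), which is good. The 110 bar is at (453.3,307.8). Descending on it.

Call:
{"api": "drive_tool", "payload": {
  "moves": [
    {"x":0.3,"y":0.4,"z":-20,"rx":0,"ry":0,"rz":0,"gripper":1},
    {"x":0,"y":0,"z":-30,"rx":0,"ry":0,"rz":0,"gripper":1},
    {"x":0,"y":0,"z":-25,"rx":0,"ry":0,"rz":0,"gripper":1},
    {"x":0,"y":0,"z":-15,"rx":0,"ry":0,"rz":0,"gripper":1},
    {"x":0,"y":0,"z":-8,"rx":0,"ry":0,"rz":0,"gripper":1},
    {"x":0,"y":0,"z":0,"rx":0,"ry":0,"rz":0,"gripper":1},
    {"x":0,"y":0,"z":0,"rx":0,"ry":0,"rz":0,"gripper":1},
    {"x":0,"y":0,"z":0,"rx":0,"ry":0,"rz":0,"gripper":1}
  ]
}}

```text
time: 26.9
tool_pos: [0.4541, 0.3089, 0.0336]
ee_rot: [[-0.999, 0.032, 0.001], [0.032, 0.999, 0.001], [-0.001, 0.001, -1.0]]
force: [-0.6, 0.4, 0.3]
opening: 1.0
```

Call:
{"api": "drive_tool", "payload": {
  "grip_force": 70,
  "moves": [
    {"x":0,"y":0,"z":0,"rx":0,"ry":0,"rz":0,"gripper":0},
    {"x":0,"y":0,"z":0,"rx":0,"ry":0,"rz":0,"gripper":0},
    {"x":0,"y":0,"z":0,"rx":0,"ry":0,"rz":0,"gripper":0},
    {"x":0,"y":0,"z":0,"rx":0,"ry":0,"rz":0,"gripper":0},
    {"x":0,"y":0,"z":0,"rx":0,"ry":0,"rz":0,"gripper":0},
    {"x":0,"y":0,"z":0,"rx":0,"ry":0,"rz":0,"gripper":0},
    {"x":0,"y":0,"z":0,"rx":0,"ry":0,"rz":0,"gripper":0},
    {"x":0,"y":0,"z":0,"rx":0,"ry":0,"rz":0,"gripper":0}
  ]
}}

```text
time: 27.7
tool_pos: [0.4536, 0.3087, 0.033]
ee_rot: [[-0.999, 0.032, 0.0], [0.032, 0.999, -0.0], [-0.0, -0.0, -1.0]]
force: [-0.6, -2.1, 5.4]
opening: 0.26
```

Call:
{"api": "drive_tool", "payload": {
  "moves": [
    {"x":0,"y":0,"z":10,"rx":0,"ry":0,"rz":0,"gripper":0},
    {"x":0,"y":0,"z":20,"rx":0,"ry":0,"rz":0,"gripper":0},
    {"x":0,"y":0,"z":30,"rx":0,"ry":0,"rz":0,"gripper":0},
    {"x":4.6,"y":-20.3,"z":30,"rx":0,"ry":0,"rz":0,"gripper":0},
    {"x":7.25,"y":-34.4,"z":10,"rx":0,"ry":0,"rz":-0.3,"gripper":0},
    {"x":7.25,"y":-34.4,"z":0,"rx":0,"ry":0,"rz":-0.3,"gripper":0},
    {"x":7.25,"y":-34.4,"z":0,"rx":0,"ry":0,"rz":-0.3,"gripper":0},
    {"x":7.25,"y":-34.4,"z":0,"rx":0,"ry":0,"rz":-0.3,"gripper":0},
    {"x":7.25,"y":-34.4,"z":0,"rx":0,"ry":0,"rz":-0.3,"gripper":0},
    {"x":7.25,"y":-34.4,"z":0,"rx":0,"ry":0,"rz":-0.3,"gripper":0},
    {"x":7.25,"y":-34.4,"z":0,"rx":0,"ry":0,"rz":-0.3,"gripper":0},
    {"x":7.25,"y":-34.4,"z":0,"rx":0,"ry":0,"rz":-0.3,"gripper":0},
    {"x":7.25,"y":-34.4,"z":0,"rx":0,"ry":0,"rz":-0.3,"gripper":0},
    {"x":7.25,"y":-34.4,"z":0,"rx":0,"ry":0,"rz":-0.3,"gripper":0},
    {"x":7.25,"y":-34.4,"z":0,"rx":0,"ry":0,"rz":-0.35,"gripper":0},
    {"x":7.25,"y":-34.4,"z":0,"rx":0,"ry":0,"rz":0,"gripper":0},
    {"x":7.25,"y":-34.4,"z":0,"rx":0,"ry":0,"rz":0,"gripper":0},
    {"x":7.25,"y":-34.4,"z":0,"rx":0,"ry":0,"rz":0,"gripper":0},
    {"x":7.25,"y":-34.4,"z":0,"rx":0,"ry":0,"rz":0,"gripper":0},
    {"x":7.25,"y":-34.4,"z":0,"rx":0,"ry":0,"rz":0,"gripper":0}
  ]
}}

```text
time: 29.7
tool_pos: [0.5735, -0.2629, 0.1324]
ee_rot: [[-0.996, 0.091, -0.001], [0.091, 0.996, 0.001], [0.001, 0.001, -1.0]]
force: [0.4, 0.4, -4.8]
opening: 0.267
```

Call:
{"api": "drive_tool", "payload": {
  "moves": [
    {"x":0,"y":0,"z":-15,"rx":0,"ry":0,"rz":0,"gripper":0},
    {"x":0,"y":0,"z":-15,"rx":0,"ry":0,"rz":0,"gripper":0},
    {"x":0,"y":0,"z":-10,"rx":0,"ry":0,"rz":0,"gripper":0},
    {"x":0,"y":0,"z":0,"rx":0,"ry":0,"rz":0,"gripper":0},
    {"x":0,"y":0,"z":0,"rx":0,"ry":0,"rz":0,"gripper":0},
    {"x":0,"y":0,"z":0,"rx":0,"ry":0,"rz":0,"gripper":0}
  ]
}}

```text
time: 30.3
tool_pos: [0.5745, -0.2619, 0.0935]
ee_rot: [[-0.996, 0.09, 0.001], [0.09, 0.996, -0.001], [-0.001, -0.001, -1.0]]
force: [0.5, 0.1, -6.0]
opening: 0.263
```

```bash
python3 look.py w12 574 -262 88 100 50 p
```

```text
30.3 [ 574.5 -261.9   93.5] yaw 174.83
(np.int64(325), np.int64(335)) [[323.6, 417.2, 199.6, 611.0, -265.9], [323.6, 365.2, 226.6, 586.8, -263.7], [323.8, 307.6, 265.2, 562.7, -261.5], [323.9, 243.8, 299.9, 538.8, -259.3]]
(array([ 574.8, -262.6]), -5.23, array([24.3, 24.2, 24. ]))
['w', 687.0, -90.1, 132.4, 51.7, 49.4]
['w', 586.4, -125.5, 131.0, 54.3, -5.2]
['w', 580.4, -195.6, 130.9, 43.7, -5.2]
['w', 569.3, -311.7, 129.4, 18.1, -5.2]
```

View pics/w12.png

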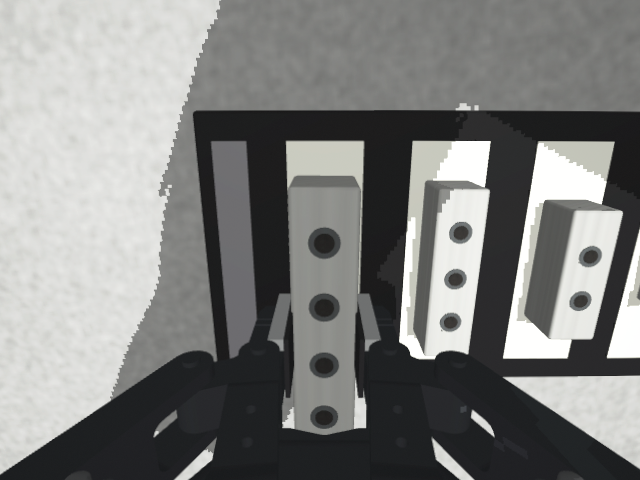

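The held 110 bar is over the last pad, four holes on columns 323 to 324, with the 90 and 70 bars on their pads to the right. Setting it down.

Call:
{"api": "drive_tool", "payload": {
  "moves": [
    {"x":-0.7,"y":0.1,"z":-20,"rx":0,"ry":0,"rz":0,"gripper":0},
    {"x":0,"y":0,"z":-15,"rx":0,"ry":0,"rz":0,"gripper":0},
    {"x":0,"y":0,"z":-10,"rx":0,"ry":0,"rz":0,"gripper":0},
    {"x":0,"y":0,"z":-5,"rx":0,"ry":0,"rz":0,"gripper":0},
    {"x":0,"y":0,"z":-1.2,"rx":0,"ry":0,"rz":0,"gripper":0},
    {"x":0,"y":0,"z":0,"rx":0,"ry":0,"rz":0,"gripper":0},
    {"x":0,"y":0,"z":0,"rx":0,"ry":0,"rz":0,"gripper":0},
    {"x":0,"y":0,"z":0,"rx":0,"ry":0,"rz":0,"gripper":0},
    {"x":0,"y":0,"z":0,"rx":0,"ry":0,"rz":0,"gripper":0}
  ]
}}

```text
time: 31.25
tool_pos: [0.5735, -0.262, 0.0418]
ee_rot: [[-0.996, 0.091, 0.001], [0.091, 0.996, -0.0], [-0.001, -0.0, -1.0]]
force: [1.0, 0.2, -5.5]
opening: 0.264
```

Call:
{"api": "drive_tool", "payload": {
  "moves": [
    {"x":0,"y":0,"z":-0.4,"rx":0,"ry":0,"rz":0,"gripper":0},
    {"x":0,"y":0,"z":-0.3,"rx":0,"ry":0,"rz":0,"gripper":0},
    {"x":0,"y":0,"z":0,"rx":0,"ry":0,"rz":0,"gripper":0},
    {"x":0,"y":0,"z":0,"rx":0,"ry":0,"rz":0,"gripper":0}
  ]
}}

```text
time: 31.65
tool_pos: [0.5734, -0.2619, 0.041]
ee_rot: [[-0.996, 0.091, 0.0], [0.091, 0.996, -0.0], [-0.0, -0.0, -1.0]]
force: [-1.9, 0.8, 0.0]
opening: 0.262
```

Call:
{"api": "drive_tool", "payload": {
  "moves": [
    {"x":0,"y":0,"z":-0.2,"rx":0,"ry":0,"rz":0,"gripper":0},
    {"x":0,"y":0,"z":0,"rx":0,"ry":0,"rz":0,"gripper":0},
    {"x":0,"y":0,"z":0,"rx":0,"ry":0,"rz":0,"gripper":0.5},
    {"x":0,"y":0,"z":0,"rx":0,"ry":0,"rz":0,"gripper":0.5},
    {"x":0,"y":0,"z":0,"rx":0,"ry":0,"rz":0,"gripper":0.5},
    {"x":0,"y":0,"z":0,"rx":0,"ry":0,"rz":0,"gripper":0.5},
    {"x":0,"y":0,"z":15,"rx":0,"ry":0,"rz":0,"gripper":0.5},
    {"x":0,"y":0,"z":35,"rx":0,"ry":0,"rz":0,"gripper":0.5},
    {"x":0,"y":0,"z":40,"rx":0,"ry":0,"rz":0,"gripper":0.5},
    {"x":-5,"y":15,"z":35,"rx":0,"ry":0,"rz":0,"gripper":0.5},
    {"x":-10,"y":25,"z":30,"rx":0,"ry":0,"rz":0,"gripper":0.5},
    {"x":-10,"y":25,"z":20,"rx":0,"ry":0,"rz":0,"gripper":0.5},
    {"x":-10,"y":25,"z":5,"rx":0,"ry":0,"rz":0,"gripper":0.5},
    {"x":-5,"y":10,"z":0,"rx":0,"ry":0,"rz":0,"gripper":0.5},
    {"x":0,"y":0,"z":0,"rx":0,"ry":0,"rz":0,"gripper":0.5},
    {"x":0,"y":0,"z":0,"rx":0,"ry":0,"rz":0,"gripper":0.5},
    {"x":0,"y":0,"z":0,"rx":0,"ry":0,"rz":0,"gripper":0.5}
  ]
}}

```text
time: 33.35
tool_pos: [0.5336, -0.1627, 0.2199]
ee_rot: [[-0.996, 0.091, -0.001], [0.091, 0.996, 0.0], [0.001, -0.0, -1.0]]
force: [0.5, -0.9, 0.3]
opening: 0.502
```

Run:
```python
from h import *
im,ci=shot('wrist','w13'); shot('scene','s13')
T={50:(591.6,-67.6),70:(585.8,-132.6),90:(580,-197.5),110:(574,-262.4)}
for L,(x,y) in T.items():
    a=np.radians(-5.2); d=np.array([np.cos(a),np.sin(a)]); n=[-d[1],d[0]]; n=np.array(n)
    hs=[]
    for k in range({50:1,70:2,90:3,110:4}[L]):
        s=(k-({50:1,70:2,90:3,110:4}[L]-1)/2)*24
        u,v=proj(ci,[[*(np.array([x,y])+s*d)/1000,.036]])[0].astype(int)
        H=holes(im,ci,.036,(u-11,v-11,u+11,v+11),70,10,300)
        if len(H): hs.append(H[np.argmin(np.hypot(H[:,0]-u,H[:,1]-v))])
    H=np.array(hs); print(L,len(H),H[:,2].round(),barpose(H) if len(H)>1 else H[:,3:].round(1))
for p in pads(im,ci,amin=1500): print(p)
o=ctrl.get_obs(); print(o['time'],o['tool_pos'],o['force'].round(1))
```

```text
50 1 [38.] [[591.2 -67.7]]
70 2 [38. 36.] (array([ 586. , -132.8]), -5.37, array([24.1]))
90 3 [92. 87. 80.] (array([ 579.7, -197.7]), -5.44, array([24.1, 24.1]))
110 4 [97. 90. 82. 77.] (array([ 573.2, -262.6]), -5.37, array([24. , 23.9, 24.3]))
['w', 720.6, -180.7, 145.6, 118.5, 84.8]
['w', 569.7, -311.8, 129.8, 18.9, -5.1]
['w', 592.1, -67.0, 131.5, 42.3, -5.1]
['w', 603.8, -129.9, 172.7, 66.8, 7.1]
['w', 580.2, -197.3, 131.4, 41.0, -5.2]
['w', 575.9, -263.1, 134.8, 42.5, -5.2]
['r', 596.1, -18.1, 130.7, 19.2, -5.1]
33.45 [ 0.53344737 -0.16264528  0.21992253] [ 0.3 -0.5  0.8]
```

View pics/w13.png

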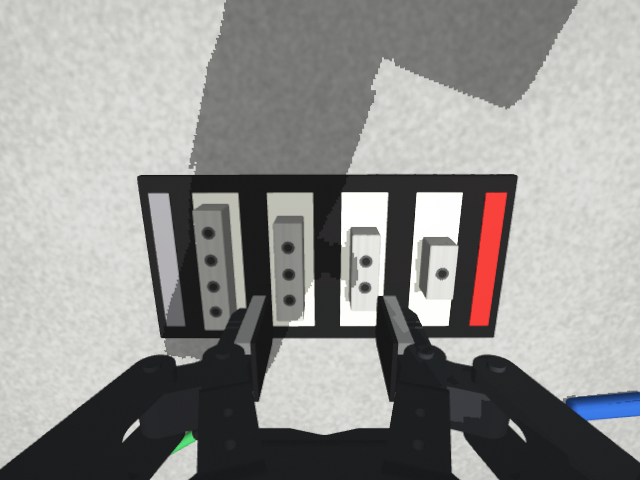

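View pics/s13.png

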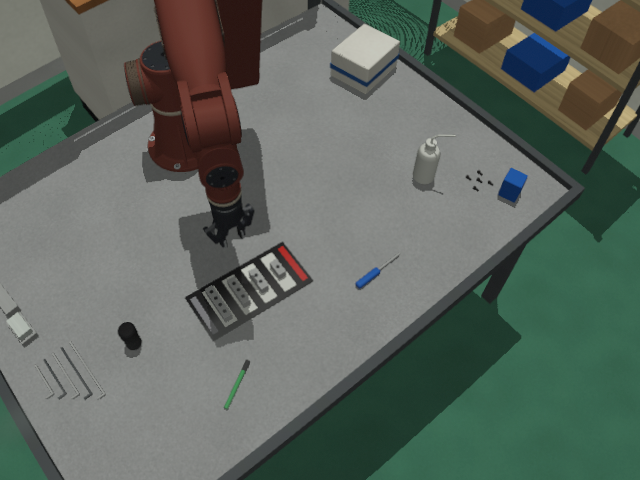

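All four bars lie flat with holes up, in order from the red stripe: 50, 70, 90, 110. The offsets are 1 mm or less. The bottle, eyepiece and driver sit at the same pixels as before, and the arm is clear. Handing in.

```bash
python3 -c "
from station import ctrl
print(ctrl.hand_in())"
```

```text
the job is handed in; nothing more can be done
None
```

I put the four bars on the pads in length order, 50, 70, 90 and 110 mm counting from the red stripe, and handed the job in at about 33.5 s. Each bar was lowered until the wrist force showed contact, then released.

- **Placement:** my last wrist view put every bar within about 1 mm of its pad centre. The yaws of the 70, 90 and 110 bars were within 0.3° of the pad direction. The 50 bar has only one hole, so I checked its yaw only by eye and by the tool angle.
- **Bystanders:** the wash bottle, eyepiece and hex driver looked unmoved in the last scene picture. The readings I took at the end of each move stayed under 7 N.
- **Checks that disagreed:**
  - The top camera placed the pads about 2 mm away from where the wrist camera did. I placed by the wrist camera, since it saw bars and pads together.
  - One reading of the 70 bar's yaw (-3.2°) was spoiled by a shadow; the final view gave -5.4°.
  - In the final view the 70 and 110 pads' outlines were spoiled by glare or shadow, so those two bars were compared with pad centres measured earlier.

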